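Shut and bolt the shredder lid

ROBOT

A 7-joint arm with a two-finger parallel gripper is mounted at the origin on the work surface. World frame = base frame: x ahead of the robot, y to its left, z up, the work surface at z = 0. Lengths are in m, angles in rad, forces in N, time in s.
With the tool pointing down it reaches from about 0.4 to 0.9 m from the base axis. Payload 5.6 kg.
Tool frame: the origin (TCP) lies midway between the tips of the shut fingers; the grasp point (between the pads) lies 19 mm behind it; z points along the fingers, y is the direction in which the jaws open and shut (so a half turn about z gives the same grasp; the last joint's range is limited). The gripper opens to 92 mm and grips with 3 to 60 N. Pads are 20 mm wide; open, the fingers measure 128 mm over their backs; the gripper's body (75 mm by 189 mm) begins 69 mm behind the grasp point.
Start: joints at [1.188, 0.468, -0.012, 1.603, 0.006, 1.071, -0.056], TCP at [0.217, -0.613, 0.215] pointing down, gripper open.
Joint ranges: [-2.53, 2.53], [-0.31, 2.02], [-1.57, 1.55], [0.28, 2.44], [-1.29, 4.43], [0.15, 1.84], [-2.92, 2.92]. Speed limits (rad/s): [2.57, 2.57, 3.14, 3.14, 3.14, 3.14, 3.14].

INTERFACE

Orientations are given as a 3x3 rotation matrix whose columns are the frame's x, y, z axes.
In Python, from rig import state, grab_frame, get_calibration, hand_in gives the robot as it stands.
- The arm moves only by the tool send_rows, never from a script. Its argument "rows" is a list of rows, each a list of 7 numbers: the shift along the tool's x, y, z in units of 25 mm (1.0 is 25 mm), then the turn, a rotation vector about the tool's x, y, z in units of 8 degrees (1.0 is 8 degrees), then the opening, from -1 (shut) to 1 (fully open), so that 0 is half open. In form: [[x, y, z, ax, ay, az, claw], ...]. A call has 1 to 12 rows; each row is the pose to reach, as a shift and turn from the pose commanded when the call began, along the tool's axes at that moment; what a row does not reach only later rows make up. A row lasts 1/8 s, in which the tool goes at most 62.5 mm and 10.7 degrees, less where a joint would pass 70% of its speed; a pose out of reach is approached as far as the arm can. A call with a gripper value outside its range is refused whole. The fingers move at their own pace and stop on an object; "newtons" is the grip in N (left out, the last holds). Time passes only in rows, so rows that repeat a pose let the fingers close. It gives the time, the measured TCP pose, the force and the opening at its end, in the units of the state.
- state(): the state, without advancing time (a new reading comes with each control period).
- grab_frame(name): name is "side" or "top" or "wrist"; returns the picture (384x512x3 uint8, red, green, blue); there is no depth.
- get_calibration(name): a dict with "vfov" (degrees; the focal length in pixels is half the picture's height over the tangent of half this angle, whatever the lens; pixels are square), "cx", "cy" (the principal point, pixels), "R" (3x3) and "t" (3): a world point X has camera coordinates R X + t. Camera axes: x right, y down, z forward; pixel columns grow to the right and rows downward; lengths in m; the calibration is good to about 2 mm. A picture is of the moment at which its call begins: read the wrist's pose just before it. get_calibration takes no time and is no camera call; for the wrist camera it gives the pose at the moment of the call.
- hand_in(): hands the job in, once; it reports no verdict.
The state is a dict: "time_s": time; "joint_pos": joint angles; "qd": joint speeds; "effort": joint torques, N m; "ee_pos": TCP position; "tcp_rot": TCP orientation; "force": force on the tool from outside, world axes, zero at the start; "moment": the same for the moment, N m; "grip_width": opening from 0.0 (shut) to 1.0 (fully open).
Only numpy, scipy, OpenCV 4.12 (cv2) and the standard library are available. Lean on these libraries where they do the work, as an engineer would, in place of code of your own. Each camera call takes 0.05 s, during which the arm holds its last target. There are 200 camera calls.

TASK

Shut the lid of the stainless-steel bench machine and lock it: press the lid down flat, slide the barrel bolt across through the keeper on the lid, then turn its ball handle all the way down into the notch of the upright plate and let go. The plate has just been refitted and its notch is not where it used to be, so find it by feel, never force the handle against the plate, and leave the other things on the bench and on the machine where they are.

Things in the scene. Friction and masses are not known exactly. Their poses are not given: they have to be found in the camera images.
- machine: stainless bench shredder, fixed, 300 (x) x 500 (y) x 150 mm high. Origin: centre of its underside; x points from its front face (robot side) to its back, y to its left, z up. Top: a fixed deck at y = +32 to +250 mm with the bolt along its front edge and, from 15 mm short of its middle to the back, two bystanders and a control panel; the lid right of y = +32 mm, level with the deck when shut
- lid_press (a point): point on the lid's upper face to press on, 38 mm behind its front edge, 245 mm in front of its hinge; moves with the lid. Lid shut (on its stop) it is at machine x = -110, y = -118, z = 150 mm. Lid 278 x 275 mm, 0.5 to 0.9 kg, hinged at the machine's back, starts 0.15 to 0.4 rad open. A stiff hinge holds it where left, shut too; some newtons shut it. Its bar handle, 35 mm high, is 60 mm behind
- keeper_eye (a point): centre of the eye of the keeper, a steel block 28 x 20 (along y) x 31 mm on the lid's front left corner; the eye is 16 x 16 mm, along y, 18 mm above the lid's face. Moves with the lid. Lid shut: in line with the bolt's rod, 2 mm play all round; lid not fully down: the rod strikes the block or misses
- bolt_slide (a joint): how far the bolt is slid towards the keeper (m), along machine -y: 0 to 0.082 (stop), starts under 0.012. Rod 12 mm thick, round nose, axis at machine x = -134, z = 168 mm. The nose reaches the keeper's block at 0.026 and is through it at 0.046. Slides at about 2.5 N, stays where left
- bolt_turn (a joint): turn of the handle about the rod (rad): 0 = upright, grows as the ball swings down towards the machine's front (-x). Starts within -0.15 to 0.25. Friction holds it (about 1.2 N at the ball moves it). Off the notch the stem comes to rest on the plate's top edge at about 0.8; fully down in the notch is about 1.45
- knob (a point): centre of the ball at the handle's end: ball 18 mm across, 50 mm from the rod's axis, stem 8 mm thick. Upright: machine x = -134, y = 163 less the slide, z = 218 mm. Pinched with the fingers closing along machine y it turns between them while the gripper stays pointing down. There is free air under the lowered ball, in front of the machine
- gate: strip on the machine's front face carrying the notched plate. Origin: deck's front edge, machine y = +101 mm. The notch's middle is NOT measured: the plate, clamped through slotted holes, is up to 13 mm either side of this origin along y (bolt_slide 0.049 to 0.075). Feel for it: rest the stem on the plate's edge and slide till it drops. Over 60 N on it (some 20 N at the ball, by leverage) bends it
- plate_edge (a point): reference point at machine x = -153.5, y = +101, z = 180 mm, on the line of the plate's top edge: plate upright, parallel to the rod, 4 mm thick, 123 mm long, its middle 19.5 mm in front of the rod's axis, its edge 12 mm above it. Its one notch, open at the top, is 11 mm wide and 14 mm deep and takes the 8 mm stem. Does not follow the plate's shift
- tub: bystander: open blue plastic tub 170 x 240 x 75 mm on the bench; origin under its centre
- clip_box: bystander: clear lidded box with two blue clips, 146 x 214 x 93 mm; origin under its centre
- tool_jar: bystander: glass jar 76 mm wide with three tool handles standing in it, 200 mm high in all; origin under its centre
- wash_bottle: bystander: white bottle 66 mm wide, 170 mm high; origin under its centre
- spatula: bystander: spatula 200 mm long lying on the bench; origin on the bench under it
- sample_jar: bystander: small glass jar 44 mm wide, 55 mm high, on the machine's deck; origin under its centre
- cup: bystander: steel cup 52 mm wide, 50 mm high, on the machine's deck; origin under its centre

How it is judged:
By the outcome, as a careful person would: the job done as asked, in the order asked, and still so for the second after the job is handed in, with the robot touching nothing.
It also fails if it takes over 72 s, if anything falls off the work surface, if the arm or the gripper's body presses on something with over 40 N, if the wrist force passes 120 N, or if a joint passes its speed limit or range.

## Working session

There is one attempt and no reset: what is moved stays moved. The work goes in short steps, Python scripts to look and compute and a tool call to move; the robot and the scene stay as the last step left them, time stands still between calls to the robot, and variables do not carry over. Pictures are saved under pics/ and viewed, about 8 in all and at most 12, crops included, and the job is handed in when it is done.

Besides the shell and the picture viewer there is one more tool, called after ">>>" in YAML: its name, and indented under it one key for each argument. send_rows: Moves the arm, as the interface text tells. Its arguments: {"type":"object","properties":{"rows":{"type":"array"},"newtons":{"type":"number"}},"required":["rows"]}

```bash
mkdir -p pics
cat > h.py <<'E'
import numpy as np, cv2
from rig import state, grab_frame, get_calibration
def K(c):
    f=192/np.tan(np.radians(c['vfov'])/2); return f,c['cx'],c['cy']
def ray(c,u,v):
    f,cx,cy=K(c); R=np.array(c['R']);t=np.array(c['t'])
    d=R.T@np.array([(u-cx)/f,(v-cy)/f,1]); return -R.T@t,d
def onz(c,u,v,z):
    o,d=ray(c,u,v); return o+d*(z-o[2])/d[2]
def proj(c,X):
    f,cx,cy=K(c); p=np.array(c['R'])@np.array(X)+np.array(c['t']); return cx+f*p[0]/p[2],cy+f*p[1]/p[2]
def tri(c1,p1,c2,p2):
    o1,d1=ray(c1,*p1);o2,d2=ray(c2,*p2)
    s=np.linalg.lstsq(np.c_[d1,-d2],o2-o1,rcond=None)[0]
    a,b=o1+s[0]*d1,o2+s[1]*d2; return (a+b)/2,np.linalg.norm(a-b)
def snap(n,f):
    im=grab_frame(n); cv2.imwrite('pics/'+f,cv2.cvtColor(im,cv2.COLOR_RGB2BGR)); return im
E
python3 - <<'E'
from h import *
for n in('side','top'):
    snap(n,n+'0.png'); c=get_calibration(n); print(n,c)
a=cv2.imread('pics/side0.png');b=cv2.imread('pics/top0.png')
s=state();print(s)
E
```

```text
side {'vfov': 43.0024361581782, 'cx': 258.17992601872356, 'cy': 184.16346134704136, 'R': array([[-0.97730613, -0.21181152, -0.00293458],
       [-0.1387716 ,  0.65064117, -0.74659796],
       [ 0.16004741, -0.72924753, -0.66526902]]), 't': array([0.51024066, 0.22498334, 1.75057944])}
top {'vfov': 51.763884346718854, 'cx': 258.79381508625966, 'cy': 185.15775189970293, 'R': array([[ 0.00926574, -0.99995137, -0.00337664],
       [-0.99138843, -0.00874517, -0.13066181],
       [ 0.13062593,  0.00455824, -0.99142125]]), 't': array([-0.03720867,  0.5621748 ,  1.63289349])}
{'time_s': 0.1, 'joint_pos': array([ 1.18797143,  0.46830143, -0.01162048,  1.60352446,  0.00603224,
        1.07138389, -0.05629279]), 'qd': array([-8.02805536e-04, -2.43016840e-03, -7.76334412e-04, -1.18303765e-03,
       -1.43827189e-03,  6.03632506e-04,  7.57765267e-05]), 'effort': array([ 9.37123405e-04, -5.21650922e+01, -1.24288362e-02, -2.44366407e+01,
       -5.67966874e-02,  1.40493593e-02,  4.15428929e-05]), 'ee_pos': array([ 0.21642419, -0.61236052,  0.21373055]), 'tcp_rot': array([[ 9.42821683e-01,  3.33296938e-01, -6.52806596e-04],
       [ 3.33297550e-01, -9.42820589e-01,  1.44219332e-03],
       [-1.34800882e-04, -1.57730997e-03, -9.99998747e-01]]), 'force': array([ 0.10779574, -0.18628315,  0.65220376]), 'moment': array([-0.03530042,  0.00299413, -0.01709889]), 'grip_width': 0.999224923068961}
```

View pics/top0.png

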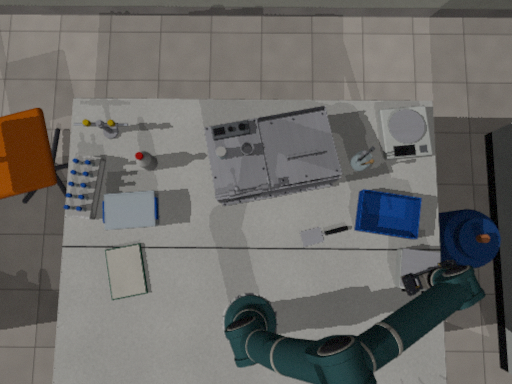

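View pics/side0.png

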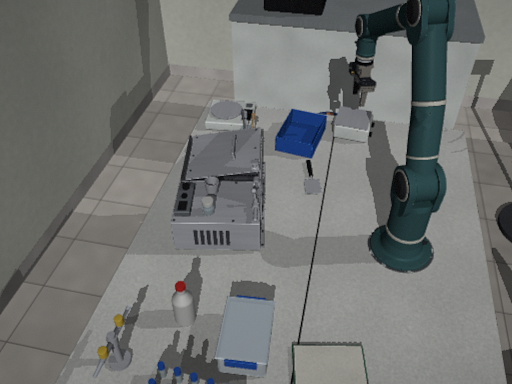

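Top: machine around (272,155), lid on the right side (world −y), bolt at about (235,190). Side: lid open a little, bolt at about (257,185). I'll enlarge both next.

Run:
```python
from h import *
a=cv2.imread('pics/top0.png')[95:215,195:350]; b=cv2.imread('pics/side0.png')[120:255,165:275]
A=cv2.resize(a,None,fx=3,fy=3,interpolation=cv2.INTER_CUBIC);B=cv2.resize(b,None,fx=3,fy=3,interpolation=cv2.INTER_CUBIC)
o=np.zeros((max(A.shape[0],B.shape[0]),A.shape[1]+B.shape[1],3),np.uint8);o[:A.shape[0],:A.shape[1]]=A;o[:B.shape[0],A.shape[1]:]=B
cv2.imwrite('pics/z0.png',o);print(o.shape,A.shape)
```

```text
(405, 795, 3) (360, 465, 3)
```

View pics/z0.png

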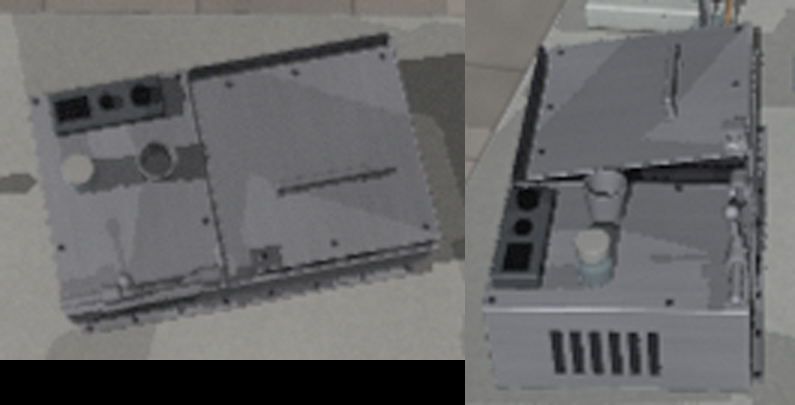

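Run:
```python
from h import *
T=get_calibration('top');S=get_calibration('side')
t=lambda u,v:(195+u/3,95+v/3); s=lambda u,v:(165+(u-465)/3,120+v/3)
P={}
for n,a,b in[('FL',(65,308),(748,310)),('BL',(35,97),(487,303)),('knob',(122,283),(733,212)),('keepertop',(262,254),(735,132)),('lidFR',(438,240),(757,25)),('lidFL',(226,275),(747,162)),('jar',(77,165),(593,240)),('cup',(158,155),(606,178))]:
    P[n],e=tri(T,t(*a),S,s(*b));print(n,P[n].round(4),round(e,4))
for n,p in[('FL',(65,308)),('BL',(35,97)),('hingeL',(192,75))]: print(n,onz(T,*t(*p),.15).round(4))
for n,p in[('FL',(748,310)),('BL',(487,303))]: print(n,onz(S,*s(*p),.15).round(4))
```

```text
FL [0.493  0.1315 0.1492] 0.0076
BL [0.7803 0.1791 0.1457] 0.001
knob [0.5224 0.0536 0.2213] 0.0015
keepertop [ 0.5623 -0.1231  0.19  ] 0.0041
lidFR [ 0.5818 -0.3477  0.1928] 0.0043
lidFL [ 0.5364 -0.0773  0.184 ] 0.0024
jar [0.6727 0.1143 0.2052] 0.0045
cup [0.687  0.0109 0.2064] 0.0033
FL [0.4967 0.1319 0.15  ]
BL [0.7796 0.1785 0.15  ]
hingeL [ 0.8116 -0.031   0.15  ]
FL [0.489  0.1323 0.15  ]
BL [0.7779 0.183  0.15  ]
```

>>> send_rows:
  rows:
    - [0,0,-2.4,0,0,0.3,-1]
    - [1,-0.5,-4,0,0,0.6,-1]
    - [3,-1.5,-4.4,0,0,1,-1]
    - [5,-2.5,-4.4,0,0,1.26,-1]
    - [7,-3.5,-4.4,0,0,1.26,-1]
    - [9,-4.5,-4.4,0,0,1.26,-1]
    - [11,-5.5,-4.4,0,0,1.26,-1]
    - [13,-6.5,-4.4,0,0,1.26,-1]
    - [15,-7.5,-4.4,0,0,1.26,-1]
    - [17,-8.5,-4.4,0,0,1.26,-1]
    - [19.2,-9.6,-4.4,0,0,1.26,-1]
    - [19.2,-9.6,-4.4,0,0,1.26,-1]

```text
time_s: 1.6
ee_pos: [0.592, -0.2204, 0.3236]
tcp_rot: [[0.985, 0.172, -0.0], [0.172, -0.985, 0.003], [0.001, -0.003, -1.0]]
force: [0.0, -0.6, -0.3]
grip_width: 0.006
```

Run:
```python
from h import *
s=state();print(s['time_s'],s['ee_pos'],s['tcp_rot'].round(3),s['force'],s['grip_width'],s['joint_pos'].round(2))
c=get_calibration('wrist');im=snap('wrist','w1.png')
O=np.array([.6775,-.0914,0]);y=.164;ex=np.array([np.cos(y),np.sin(y),0]);ey=np.array([-np.sin(y),np.cos(y),0])
for m in[(-.134,.163,.218),(-.11,-.118,.18),(-.15,.25,.15),(-.136,.02,.19),(-.1535,.101,.18)]: print(m,proj(c,O+m[0]*ex+m[1]*ey+[0,0,m[2]]))
```

```text
1.6 [ 0.59201929 -0.22035305  0.32355318] [[ 0.985  0.172 -0.   ]
 [ 0.172 -0.985  0.003]
 [ 0.001 -0.003 -1.   ]] [ 0.04212855 -0.55315571 -0.29303306] 0.0063706751934475316 [ 0.47  0.37 -0.23  1.51  0.08  1.28 -1.16]
(-0.134, 0.163, 0.218) (np.float64(-21.613933369850002), np.float64(214.0626304717355))
(-0.11, -0.118, 0.18) (np.float64(259.3405440111752), np.float64(183.7351890243226))
(-0.15, 0.25, 0.15) (np.float64(-39.081532924536276), np.float64(206.3064179237678))
(-0.136, 0.02, 0.19) (np.float64(132.8418726453866), np.float64(207.9574346082181))
(-0.1535, 0.101, 0.18) (np.float64(66.99983205460543), np.float64(218.9245155499675))
```

View pics/w1.png

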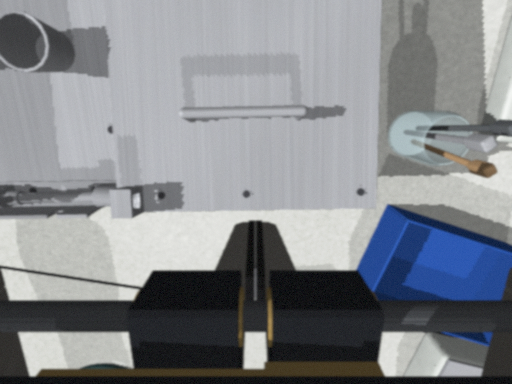

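>>> send_rows:
  rows:
    - [0.2,0.1,2,0,0,0,-1]
    - [0.2,0.1,4,0,0,0,-1]
    - [0.2,0.1,4.8,0,0,0,-1]
    - [0.2,0.1,5.2,0,0,0,-1]
    - [0.2,0.1,5.5,0,0,0,-1]
    - [0.15,0.1,5.8,0,0,0,-1]
    - [0.15,0.1,6.1,0,0,0,-1]
    - [0.1,0.1,6.4,0,0,0,-1]
    - [0.1,0.1,6.7,0,0,0,-1]
    - [0.1,0.1,6.85,0,0,0,-1]
    - [0.1,0.1,6.85,0,0,0,-1]

```text
time_s: 3.02
ee_pos: [0.5916, -0.228, 0.1526]
tcp_rot: [[0.987, 0.163, -0.002], [0.163, -0.987, 0.001], [-0.001, -0.001, -1.0]]
force: [0.0, -0.5, 0.2]
grip_width: 0.006
```

>>> send_rows:
  rows:
    - [0,0,0.05,0,0,0,-1]
    - [0,0,0.1,0,0,0,-1]
    - [0,0,0.15,0,0,0,-1]
    - [0,0,0.15,0,0,0,-1]

```text
time_s: 3.52
ee_pos: [0.5919, -0.2281, 0.1505]
tcp_rot: [[0.987, 0.163, -0.0], [0.163, -0.987, 0.0], [-0.0, -0.0, -1.0]]
force: [-3.6, 1.6, 7.1]
grip_width: 0.005
```

>>> send_rows:
  rows:
    - [0,0,0.04,0,0,0,-1]
    - [0,0,0.08,0,0,0,-1]
    - [0,0,0.12,0,0,0,-1]
    - [0,0,0.12,0,0,0,-1]

```text
time_s: 4.03
ee_pos: [0.592, -0.2282, 0.1503]
tcp_rot: [[0.987, 0.163, 0.0], [0.163, -0.987, -0.0], [0.0, 0.0, -1.0]]
force: [-8.6, 3.6, 21.2]
grip_width: 0.007
```

>>> send_rows:
  rows:
    - [0,0,-2,0,0,0,-1]
    - [0,0,-4,0,0,0,-1]
    - [0,0,-6,0,0,0,-1]
    - [-0.2,-2,-6.4,0,0,0,-0.5]
    - [-0.4,-4,-6.4,0,0,0,0]
    - [-0.6,-6,-6.4,0,0,0,0]
    - [-0.8,-8,-6.4,0,0,0,0]
    - [-1,-10,-6.4,0,0,0,0]
    - [-1,-11.4,-6.4,0,0,0,0]
    - [-1,-11.4,-6.4,0,0,0,0]
    - [-1,-11.4,-6.4,0,0,0,0]

```text
time_s: 5.4
ee_pos: [0.5212, 0.0474, 0.3065]
tcp_rot: [[0.987, 0.162, 0.0], [0.162, -0.987, -0.001], [0.0, 0.001, -1.0]]
force: [-0.2, -0.6, 0.5]
grip_width: 0.501
```

Run:
```python
from h import *
s=state();print(s['time_s'],s['ee_pos'],s['force'])
c=get_calibration('wrist');im=snap('wrist','w2.png')
O=np.array([.6775,-.0914,0]);y=.164;ex=np.array([np.cos(y),np.sin(y),0]);ey=np.array([-np.sin(y),np.cos(y),0])
for m in[(-.134,.163,.218),(-.15,.25,.15),(-.136,.02,.168),(-.1535,.101,.18)]: print(m,np.round(proj(c,O+m[0]*ex+m[1]*ey+[0,0,m[2]])))
```

```text
5.4 [0.52117817 0.04735535 0.30649009] [-0.24191431 -0.57094374  0.53410241]
(-0.134, 0.163, 0.218) [254. 196.]
(-0.15, 0.25, 0.15) [179. 193.]
(-0.136, 0.02, 0.168) [386. 184.]
(-0.1535, 0.101, 0.18) [312. 203.]
```

View pics/w2.png

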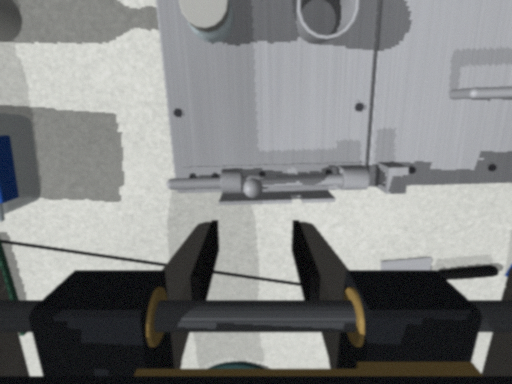

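Run:
```python
from h import *
c=get_calibration('wrist');im=cv2.imread('pics/w2.png')
k=onz(c,253,187,.217);print('knob',k)
R=state()['tcp_rot'];print('tool units to knob',R.T@(k-state()['ee_pos'])/.025)
for u,v,z in[(220,197,.18),(333,197,.18),(172,183,.168),(394,178,.168),(363,178,.168)]: 
  p=onz(c,u,v,z);print(u,v,p, 'rel knob mm (tool x,y)',(R.T@(p-k)*1000).round(1))
cv2.imwrite('pics/w2z.png',cv2.resize(im[155:215,160:360],None,fx=4,fy=4,interpolation=cv2.INTER_CUBIC))
```

```text
knob [0.52722211 0.0492781  0.217     ]
tool units to knob [ 0.2530775  -0.05770539  3.57579288]
220 197 [0.5008813  0.08046615 0.18      ] rel knob mm (tool x,y) [-21. -35.  37.]
333 197 [ 0.5199075  -0.03717262  0.18      ] rel knob mm (tool x,y) [-21.1  84.1  37.1]
172 183 [0.50441831 0.13459527 0.168     ] rel knob mm (tool x,y) [ -8.8 -87.9  48.9]
394 178 [ 0.54817849 -0.10101759  0.168     ] rel knob mm (tool x,y) [ -3.5 151.7  49.1]
363 178 [ 0.5428384 -0.0680204  0.168    ] rel knob mm (tool x,y) [ -3.5 118.3  49.1]
```

View pics/w2z.png

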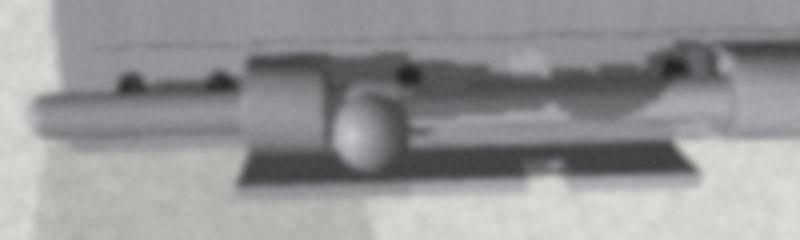

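Knob at (253,187) and the notch shows at about (296,199), roughly 45 mm of slide from here. I'll grip the knob next.

>>> send_rows:
  rows:
    - [0.25,-0.06,1.5,0,0,0,0]
    - [0.25,-0.06,3,0,0,0,0]
    - [0.25,-0.06,4,0,0,0,0]
    - [0.25,-0.06,4.3,0,0,0,0]
    - [0.25,-0.06,4.3,0,0,0,-0.6]
    - [0.25,-0.06,4.3,0,0,0,-1]
    - [0.25,-0.06,4.3,0,0,0,-1]
    - [0.25,-0.06,4.3,0,0,0,-1]
    - [0.25,-0.06,4.3,0,0,0,-1]
  newtons: 15

```text
time_s: 6.58
ee_pos: [0.5275, 0.0507, 0.2]
tcp_rot: [[0.987, 0.163, 0.002], [0.163, -0.987, -0.0], [0.002, 0.001, -1.0]]
force: [-0.2, -1.2, 5.1]
grip_width: 0.18
```

>>> send_rows:
  rows:
    - [0,0.2,0,0,0,0,-1]
    - [0,0.4,0,0,0,0,-1]
    - [0,0.6,0,0,0,0,-1]
    - [0,0.75,0,0,0,0,-1]
    - [0,0.9,0,0,0,0,-1]
    - [0,1.05,0,0,0,0,-1]
    - [0,1.2,0,0,0,0,-1]
    - [0,1.35,0,0,0,0,-1]
    - [0,1.5,0,0,0,0,-1]
    - [0,1.5,0,0,0,0,-1]

```text
time_s: 7.82
ee_pos: [0.5343, 0.0146, 0.2]
tcp_rot: [[0.987, 0.163, 0.003], [0.163, -0.987, 0.001], [0.003, -0.001, -1.0]]
force: [1.0, 1.4, 5.4]
grip_width: 0.179
```

>>> send_rows:
  rows:
    - [-0.22,0,0.01,0,0,0,-1]
    - [-0.46,0,0.04,0,0,0,-1]
    - [-0.65,0,0.09,0,0,0,-1]
    - [-0.84,0,0.16,0,0,0,-1]
    - [-1.02,0,0.25,0,0,0,-1]
    - [-1.19,0,0.35,0,0,0,-1]
    - [-1.35,0,0.47,0,0,0,-1]
    - [-1.35,0,0.47,0,0,0,-1]

```text
time_s: 8.82
ee_pos: [0.4986, 0.0078, 0.1875]
tcp_rot: [[0.987, 0.163, -0.002], [0.163, -0.987, -0.001], [-0.002, 0.001, -1.0]]
force: [-2.6, -1.3, 6.8]
grip_width: 0.179
```

>>> send_rows:
  rows:
    - [-0.07,0,0.06,0,0,0,-1]
    - [-0.14,0,0.13,0,0,0,-1]
    - [-0.18,0,0.17,0,0,0,-1]
    - [-0.18,0,0.17,0,0,0,-1]

```text
time_s: 9.32
ee_pos: [0.4941, 0.0069, 0.183]
tcp_rot: [[0.987, 0.163, -0.002], [0.163, -0.987, -0.001], [-0.002, 0.001, -1.0]]
force: [-2.6, -0.5, 4.9]
grip_width: 0.178
```

>>> send_rows:
  rows:
    - [-0.03,0,0.03,0,0,0,-1]
    - [-0.05,0,0.06,0,0,0,-1]
    - [-0.08,0,0.1,0,0,0,-1]
    - [-0.08,0,0.1,0,0,0,-1]

```text
time_s: 9.82
ee_pos: [0.492, 0.0065, 0.1805]
tcp_rot: [[0.987, 0.163, -0.003], [0.163, -0.987, -0.001], [-0.003, 0.001, -1.0]]
force: [-3.8, -1.0, 5.2]
grip_width: 0.181
```

>>> send_rows:
  rows:
    - [-0.03,0,0.04,0,0,0,-1]
    - [-0.06,0,0.08,0,0,0,-1]
    - [-0.06,0,0.08,0,0,0,-1]

```text
time_s: 10.2
ee_pos: [0.491, 0.0063, 0.179]
tcp_rot: [[0.987, 0.163, -0.002], [0.163, -0.987, -0.001], [-0.002, 0.001, -1.0]]
force: [-3.8, -1.1, 9.2]
grip_width: 0.182
```

Run:
```python
from h import *
s=state();print(s['ee_pos'],s['force'],s['moment'])
im=grab_frame('wrist');b=grab_frame('side')
A=cv2.resize(im[110:260,180:420],(720,450),interpolation=cv2.INTER_CUBIC)
cv2.imwrite('pics/w3.png',A[...,::-1])
```

```text
[0.49098689 0.00632714 0.17899953] [-3.76095739 -1.07836766  9.20165552] [-0.35249409  0.76607743 -0.01697378]
```

View pics/w3.png

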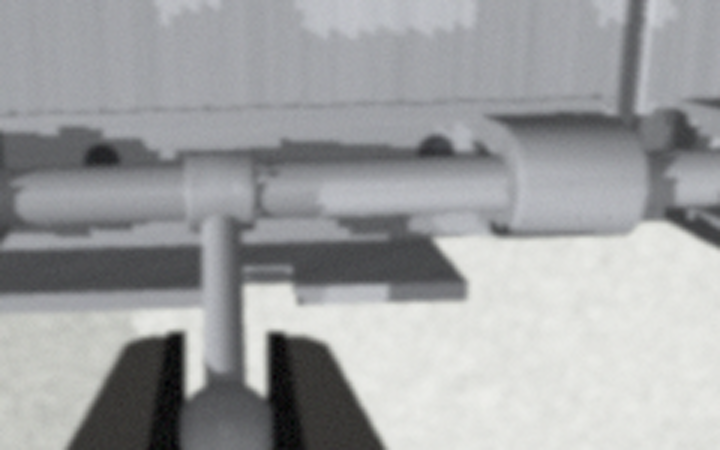

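The stem rests on the plate edge at u≈222 and the notch centre is at u≈269 (about 10 mm further). I'll slide there lightly loaded.

>>> send_rows:
  rows:
    - [0,0.1,0,0,0,0,-1]
    - [0,0.2,0,0,0,0,-1]
    - [0,0.3,0,0,0,0,-1]
    - [0,0.36,0,0,0,0,-1]
    - [0,0.36,0,0,0,0,-1]

```text
time_s: 10.92
ee_pos: [0.4919, -0.0014, 0.1784]
tcp_rot: [[0.987, 0.163, -0.003], [0.163, -0.987, 0.0], [-0.003, -0.001, -1.0]]
force: [-3.8, 1.3, 6.4]
grip_width: 0.179
```

>>> send_rows:
  rows:
    - [0,0.05,0,0,0,0,-1]
    - [-0.02,0.05,0.04,0,0,0,-1]
    - [-0.04,0.05,0.08,0,0,0,-1]
    - [-0.04,0.05,0.08,0,0,0,-1]

```text
time_s: 11.42
ee_pos: [0.4906, -0.0028, 0.1761]
tcp_rot: [[0.987, 0.163, -0.004], [0.163, -0.987, 0.0], [-0.004, -0.001, -1.0]]
force: [-4.9, 1.7, 4.8]
grip_width: 0.18
```

>>> send_rows:
  rows:
    - [-0.05,0,0.1,0,0,0,-1]
    - [-0.1,0,0.21,0,0,0,-1]
    - [-0.15,0,0.32,0,0,0,-1]
    - [-0.15,0,0.32,0,0,0,-1]

```text
time_s: 11.92
ee_pos: [0.4865, -0.0037, 0.1677]
tcp_rot: [[0.987, 0.163, -0.005], [0.163, -0.987, -0.0], [-0.005, -0.001, -1.0]]
force: [-5.4, 0.1, 2.6]
grip_width: 0.179
```

Dropping freely in the notch. I'll carry on down.

>>> send_rows:
  rows:
    - [-0.03,0,0.09,0,0,0,-1]
    - [-0.06,0,0.18,0,0,0,-1]
    - [-0.09,0,0.28,0,0,0,-1]
    - [-0.11,0,0.38,0,0,0,-1]
    - [-0.11,0,0.38,0,0,0,-1]

```text
time_s: 12.55
ee_pos: [0.4838, -0.0042, 0.1581]
tcp_rot: [[0.987, 0.163, -0.005], [0.163, -0.987, -0.0], [-0.005, -0.001, -1.0]]
force: [-5.1, 0.3, 1.9]
grip_width: 0.181
```

>>> send_rows:
  rows:
    - [0,0,0.05,0,0,0,-1]
    - [0,0,0.1,0,0,0,-1]
    - [0,0,0.13,0,0,0,-1]
    - [0,0,0.13,0,0,0,-1]

```text
time_s: 13.05
ee_pos: [0.4834, -0.0043, 0.1548]
tcp_rot: [[0.987, 0.163, -0.006], [0.163, -0.987, -0.0], [-0.006, -0.001, -1.0]]
force: [-5.8, 1.2, 3.2]
grip_width: 0.181
```

>>> send_rows:
  rows:
    - [0,0,0.05,0,0,0,-1]
    - [0,0,0.09,0,0,0,-1]
    - [0,0,0.09,0,0,0,-1]

```text
time_s: 13.42
ee_pos: [0.4831, -0.0044, 0.1524]
tcp_rot: [[0.987, 0.163, -0.006], [0.163, -0.987, -0.0], [-0.006, -0.001, -1.0]]
force: [-6.3, 1.0, 2.2]
grip_width: 0.181
```

>>> send_rows:
  rows:
    - [0,0,0.04,0,0,0,-1]
    - [0,0,0.08,0,0,0,-1]
    - [0,0,0.08,0,0,0,-1]

```text
time_s: 13.8
ee_pos: [0.4831, -0.0044, 0.1504]
tcp_rot: [[0.987, 0.163, -0.007], [0.163, -0.987, -0.0], [-0.007, -0.001, -1.0]]
force: [-6.2, -0.0, 2.3]
grip_width: 0.18
```

Run:
```python
from h import *
s=state();print(s['ee_pos'],s['force'],s['moment'])
im=grab_frame('wrist');b=grab_frame('side')
A=cv2.resize(im[110:290,170:430],(650,450),interpolation=cv2.INTER_CUBIC)
cv2.imwrite('pics/w4.png',A[...,::-1])
```

```text
[ 0.4830701  -0.00435429  0.15036747] [-6.22590314 -0.03254831  2.29745209] [ 0.19525141  1.33391748 -0.05382541]
```

View pics/w4.png

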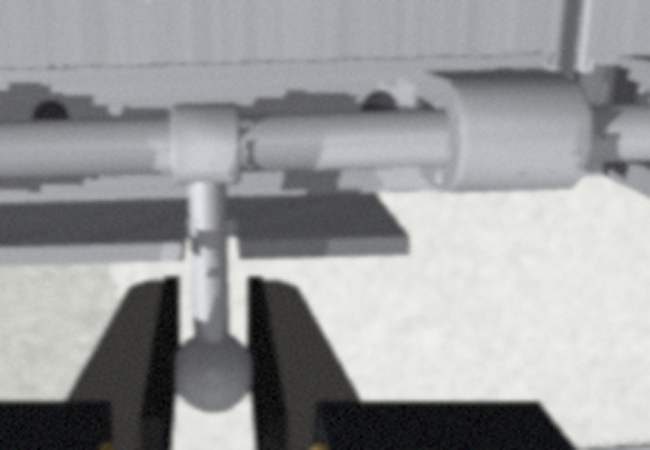

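The stem sits in the notch, with gaps on both sides. I'll keep lowering it until it meets the bottom.

>>> send_rows:
  rows:
    - [-0.04,0,0.04,0,0,0,-1]
    - [-0.04,0,0.08,0,0,0,-1]
    - [-0.04,0,0.08,0,0,0,-1]

```text
time_s: 14.28
ee_pos: [0.483, -0.0044, 0.1488]
tcp_rot: [[0.987, 0.163, -0.004], [0.163, -0.987, -0.0], [-0.004, -0.001, -1.0]]
force: [-5.9, 0.8, 2.6]
grip_width: 0.177
```

>>> send_rows:
  rows:
    - [0,0,0.04,0,0,0,-1]
    - [0,0,0.08,0,0,0,-1]
    - [0,0,0.12,0,0,0,-1]
    - [0,0,0.12,0,0,0,-1]

```text
time_s: 14.78
ee_pos: [0.4832, -0.0044, 0.1464]
tcp_rot: [[0.987, 0.163, -0.004], [0.163, -0.987, -0.0], [-0.004, -0.0, -1.0]]
force: [-5.8, 0.9, 7.2]
grip_width: 0.179
```

Force is rising, so the stem is near the bottom. One more light push.

>>> send_rows:
  rows:
    - [0,0,0.03,0,0,0,-1]
    - [0,0,0.06,0,0,0,-1]
    - [0,0,0.06,0,0,0,-1]

```text
time_s: 15.15
ee_pos: [0.4834, -0.0044, 0.1452]
tcp_rot: [[0.987, 0.163, -0.004], [0.163, -0.987, -0.0], [-0.004, -0.0, -1.0]]
force: [-7.2, 1.3, 10.4]
grip_width: 0.183
```

>>> send_rows:
  rows:
    - [0,0,-0.04,0,0,0,-1]
    - [0,0,-0.04,0,0,0,-0.3]
    - [0,0,-0.04,0,0,0,0]
    - [0,0,-0.04,0,0,0,0]
    - [0,0,-0.6,0,0,0,0]
    - [0,0,-1.6,0,0,0,0]
    - [0,0,-2.6,0,0,0,0]
    - [0,0,-3.4,0,0,0,0]
    - [0,0,-3.4,0,0,0,-1]
    - [0,0,-3.4,0,0,0,-1]
    - [0,0,-3.4,0,0,0,-1]

```text
time_s: 16.52
ee_pos: [0.4845, -0.0044, 0.2293]
tcp_rot: [[0.987, 0.163, -0.002], [0.163, -0.987, 0.0], [-0.002, -0.0, -1.0]]
force: [-0.3, -0.3, 0.2]
grip_width: 0.2
```

Run:
```python
from h import *
s=state();print(s['time_s'],s['ee_pos'],s['force'],s['grip_width'])
c=get_calibration('wrist');im=grab_frame('wrist');im2=grab_frame('side')
A=cv2.resize(im[100:250,150:400],(500,300),interpolation=cv2.INTER_CUBIC);B=cv2.resize(im2[120:230,195:285],(245,300),interpolation=cv2.INTER_CUBIC)
cv2.imwrite('pics/w5.png',np.hstack([A,B])[...,::-1])
O=np.array([.6775,-.0914,0]);y=.164;ex=np.array([np.cos(y),np.sin(y),0]);ey=np.array([-np.sin(y),np.cos(y),0])
```

```text
16.525 [ 0.48451628 -0.00442131  0.22925978] [-0.33829932 -0.3491814   0.20926056] 0.19967266396279862
```

View pics/w5.png

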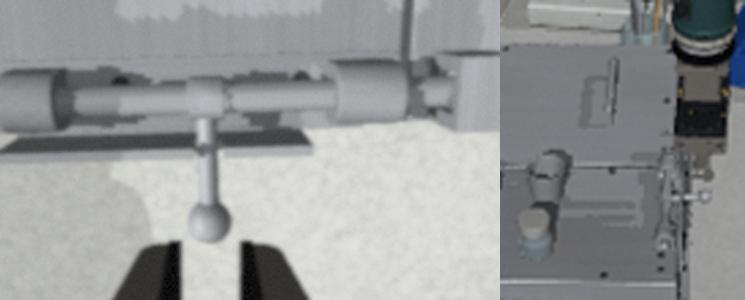

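Run:
```python
from h import *
c=get_calibration('wrist');s=state();S=get_calibration('side')
for z in(.166,.174,.18):
  k=onz(c,254.5,211,z);print(k,(s['tcp_rot'].T@(k-s['ee_pos'])/.025).round(2))
print(tri(c,(254.5,211),S,(195+705*0+ (705-500)*90/245,120+197*110/300)))
```

```text
[ 0.47710253 -0.00552702  0.166     ] [-0.3  -0.    2.53]
[ 0.47997469 -0.00506352  0.174     ] [-0.18 -0.    2.21]
[ 0.48212881 -0.0047159   0.18      ] [-0.1  -0.    1.97]
(array([ 0.47873482, -0.00518288,  0.16988739]), np.float64(0.0005007534555776422))
```

>>> send_rows:
  rows:
    - [-0.2,0,0.8,0,0,0,-1]
    - [-0.2,0,1.5,0,0,0,-1]
    - [-0.2,0,1.7,0,0,0,-1]
    - [-0.2,0,1.78,0,0,0,-1]
    - [-0.2,0,1.84,0,0,0,-1]
    - [-0.2,0,1.84,0,0,0,-1]

```text
time_s: 17.38
ee_pos: [0.4804, -0.0052, 0.1844]
tcp_rot: [[0.987, 0.163, 0.001], [0.163, -0.987, -0.0], [0.001, 0.0, -1.0]]
force: [0.5, 0.4, 0.0]
grip_width: 0.007
```

>>> send_rows:
  rows:
    - [0,0,0.04,0,0,0,-1]
    - [0,0,0.08,0,0,0,-1]
    - [0,0,0.08,0,0,0,-1]

```text
time_s: 17.75
ee_pos: [0.4801, -0.0052, 0.182]
tcp_rot: [[0.987, 0.163, -0.0], [0.163, -0.987, -0.0], [-0.0, 0.0, -1.0]]
force: [-0.4, 0.2, 0.3]
grip_width: 0.006
```

>>> send_rows:
  rows:
    - [0,0,0.04,0,0,0,-1]
    - [0,0,0.08,0,0,0,-1]
    - [0,0,0.12,0,0,0,-1]
    - [0,0,0.12,0,0,0,-1]

```text
time_s: 18.25
ee_pos: [0.48, -0.0053, 0.1796]
tcp_rot: [[0.987, 0.163, -0.0], [0.163, -0.987, -0.0], [-0.0, 0.0, -1.0]]
force: [-2.7, 0.3, 7.8]
grip_width: 0.006
```

The ball top is firm at z≈0.180, so the stem is on the notch bottom. I'll back off now.

>>> send_rows:
  rows:
    - [0,0,-1,0,0,0,-1]
    - [0,0,-3,0,0,0,-1]
    - [-1,0,-5,0,0,0,-1]
    - [-2,0,-6,0,0,0,-1]
    - [-2,0,-6,0,0,0,-1]
    - [-2,0,-6,0,0,0,-1]

```text
time_s: 19.0
ee_pos: [0.4308, -0.0133, 0.3283]
tcp_rot: [[0.987, 0.163, -0.001], [0.163, -0.987, -0.0], [-0.001, -0.0, -1.0]]
force: [0.2, 0.1, -0.8]
grip_width: 0.007
```

Run:
```python
from h import *
s=state();print(s['time_s'],s['ee_pos'],s['force'])
im=grab_frame('wrist');snap('top','top9.png');im2=grab_frame('side')
A=cv2.resize(im[40:230,130:450],(480,285),interpolation=cv2.INTER_CUBIC);B=cv2.resize(im2[100:240,165:305],(285,285),interpolation=cv2.INTER_CUBIC)
cv2.imwrite('pics/w6.png',np.hstack([A,B])[...,::-1])
```

```text
19.0 [ 0.43082194 -0.01332237  0.32827903] [ 0.18999776  0.0736671  -0.75833091]
```

View pics/w6.png

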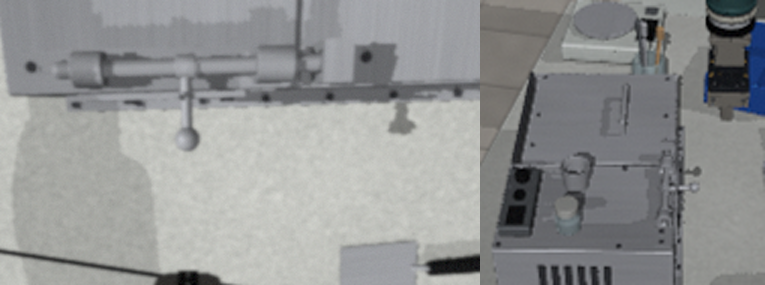

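The handle is down in front at crop (187,138), the rod runs into the keeper, the lid is level with the deck, and the cup and jar have not moved.

```bash
python3 -c "
from rig import hand_in;print(hand_in())"
```

```text
the job is handed in; nothing more can be done
None
```

The lid is shut, the bolt is through the keeper and the ball handle is all the way down in the notch. I handed the job in with the gripper clear; no verdict is reported.

- **Lid:** I pressed it onto its stop. It was firm at z = 0.150 m under 21 N.
- **Bolt:** I slid it about 37 mm, rested the stem on the plate edge (about 9 N measured at the wrist at most), then slid about 9 mm more until it dropped into the notch.
- **Handle:** I turned it down until it met the notch bottom at about 10 N and let go. A light push from above, about 8 N, found the ball firm with its top at z ≈ 0.180 m. That puts the turn at roughly 1.5 rad, against the expected 1.45.
- **Last pictures:** the lid is flush with the deck, the stem sits in the notch, and the cup and jar on the deck look unmoved. I did not measure the other bystanders again.

I never saw the bolt's nose come out of the far side of the keeper. That it is through follows from the travel of about 47 mm and from the stem sitting in the notch, which needs a slide of at least 0.049 m. Near the end of the turn the pads also seemed to slip slightly on the ball, so I made the push check from above.

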